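# Pump up the vacuum hold-down jig

### The arm

A 6-joint arm with a two-finger parallel gripper is mounted at the origin on the work surface. World frame = base frame: x ahead of the robot, y to its left, z up, the work surface at z = 0. Lengths are in m, angles in rad, forces in N, time in s.
With the tool pointing down it reaches from about 0.35 to 0.875 m from the base axis. Payload 4.2 kg.
Tool frame: the origin (TCP) lies midway between the tips of the shut fingers; the grasp point (between the pads) lies 19 mm behind it (ctrl.tcp_to_grasp is the x of the grasp point in the tool frame, in m); x points along the fingers, z is the direction in which the jaws open and shut, and the axes are right-handed (so a half turn about x gives the same grasp; the last joint's range is limited). The gripper opens to 87 mm and grips with 3 to 60 N. Pads are 19 mm wide; open, the fingers measure 117 mm over their backs; the gripper's body (75 mm by 190 mm) begins 51 mm behind the grasp point.
Start: joints at [-0.876, 0.385, 0.008, 0, -1.194, -0.259], TCP at [0.264, -0.567, 0.197] pointing down, gripper open.
Joint ranges: [-3.14, 3.14], [-1.21, 2.06], [-1.07, 1.41], [-3.16, 2.05], [-2.99, -0.16], [-3.1, 3.1]. Speed limits (rad/s): [2.79, 2.79, 3.14, 3.14, 3.14, 3.14].

### API

Orientations are given as a unit quaternion [x, y, z, w].
In Python, from workcell import ctrl gives the robot as it stands.
- The arm moves only by the tool move_arm, never from a script. Its argument "motion" is a list that holds one entry, the list of rows, each a list of 5 numbers: the gripper's target within -1 to 1 (shut at 1, half-way at 0, fully open at -1), then the shift along the tool's x, y, z in units of 0.04 m (1.0 is 0.04 m), then the turn about the tool's x in units of 180 degrees (1.0 is 180 degrees). A call has 1 to 12 rows; each row shifts and turns the commanded pose from where the row before left it, along the tool's axes as they then stand; what a row does not reach is not made up. A row lasts 1/12 s, in which the tool goes at most 41.7 mm and 7.16 degrees, less where a joint would pass 70% of its speed; a pose out of reach is approached as far as the arm can. A call with a number of a shift or a turn outside -1 to 1 is refused whole. A call with a gripper value outside its range is refused whole. The fingers move at their own pace and stop on an object; "squeeze" is the grip in N (left out, the last holds). Time passes only in rows, so rows that do not move let the fingers close. It gives the time, the measured TCP pose, the force and the opening at its end, in the units of the state.
- ctrl.read_state(): the state, without advancing time (a new reading comes with each control period).
- ctrl.get_image(name): name is "scene" or "top"; returns a dict with "pixels" (400x640x3 uint8, red, green, blue), "intrinsics" (3x3 intrinsics, pixels), "dist_coeffs" ([k1, k2, p1, p2, k3] as OpenCV has them; the pictures are not rectified), "world_from_camera" (4x4, takes a point from camera to world coordinates). Camera axes: x right, y up, looking along -z (the intrinsics and any distortion apply to the point x, -y, -z); pixel columns grow to the right and rows downward; lengths in m; the calibration is good to about 2 mm. A picture is of the moment at which its call begins. There is no depth.
- ctrl.hand_in(): hands the job in, once; it reports no verdict.
The state is a dict: "t": time; "joint_pos": joint angles; "qvel": joint speeds; "effort": joint torques, N m; "ee_pos": TCP position; "tool_rot": TCP orientation; "wrist_force": force on the tool from outside, world axes, zero at the start; "wrist_torque": the same for the moment, N m; "gripper_width": finger opening in m.
Only numpy, scipy, OpenCV 4.12 (cv2) and the standard library are available. Lean on these libraries where they do the work, as an engineer would, in place of code of your own. Each camera call takes 0.05 s, during which the arm holds its last target.

### The job

Draw the vacuum on the sign-panel jig: first push the release lever over to its closed side, towards the panel, as far as it goes. Then, with the fingertips, press the pump's round cap all the way down and let it spring right up again, over and over, until the indicator pin beside it stands fully out (it does not move any further). Leave the pin itself untouched, the lever closed and the cap up, and do not pick up or shift any of the other things on the bench.

Things in the scene. Friction and masses are not known exactly. Their poses are not given: they have to be found in the camera images.
- jig: Fixed vacuum jig. Origin on the bench under the plunger axis; x points to the panel board, y to the lever's side, z up. Grey pump block 76 x 150 mm (y -97 to +53 mm, top 90 mm up) carries the plunger (y 0, in a gland of 18 mm radius, top 110 mm up) and the pin (y -60 mm). Lever on a low block at y +110 mm (top 65 mm up). Board with white panel, 220 x 340 mm, 23 mm high, begins at x +75 mm.
- cap_top (a point): Centre of the flat top face of the plunger's black round cap (48 mm across, 15 mm thick) on a 16 mm steel stem. 150 mm above the bench when up, 130 mm when fully down.
- plunger (a joint): Cap travel, m: 0 = up, 0.020 = fully down. Needs 5 N at the top, 14 N at the bottom, plus 30 N per m/s; springs up in under 0.5 s when the finger goes away. Each full stroke lifts the pin by about 11 mm (the first by up to 18), on the way up; one shorter than 16 mm may do nothing. 3 to 5 full strokes are needed; a surplus one does no harm.
- pin_top (a point): Centre of the upper end of the indicator pin: upright steel pin, 12 mm diameter, dark ring near its end, 60 mm beside the plunger on the side away from the lever. 98 mm above the bench when right in (2 mm proud of its bushing), 143 mm when fully out.
- pin (a joint): How far the pin stands out, m: 0 = right in, 0.045 = fully out (more strokes then change nothing). Starts between 0 and 0.015. It stays where the pump has brought it; it slides with about 2 N of friction.
- valve_tip (a point): Centre of the black ball (26 mm) on the release lever, a 10 mm steel rod. 70 mm from the pivot, which is 62 mm above the bench at x 0, y +110 mm of the jig; it swings in the jig's x-z plane. Open: leans to the jig's -x (towards the robot). Closed: to +x (towards the panel), ball 34 mm beyond the pivot, 123 mm up; upright it is 132 mm up.
- valve (a joint): Angle of the release lever, rad: 0 = open, leaning 0.5 rad to the jig's -x; 1.0 = closed at its stop, leaning 0.5 rad to +x. About 1 N at the ball moves it and it stays where it is left.
- tape_roll: Roll of paper tape lying flat, 100 mm across, 48 mm high, near the lever. Leave alone. Origin: centre of its underside.
- rivet_jar: Clear plastic jar, 56 mm across, 75 mm high, near the pin's end of the jig. Leave alone. Origin: centre of its underside.
- squeegee: Grey flat squeegee 50 x 100 x 12 mm lying on the sign panel. Leave alone. Origin: centre of its underside.
- roller: Rubber hand roller with wooden handle, about 170 mm long, 36 mm high, lying at the left. Leave alone. Origin: under the middle of the roller.
- screwdriver: Screwdriver with black handle lying at the right. Leave alone. Origin: middle of its underside.
- pen_mug: White mug, 80 mm across, 90 mm high, at the left. Leave alone. Origin: centre of its underside.
- label_roll: Roll of white labels standing flat, 90 mm across, 60 mm high, at the right. Leave alone. Origin: centre of its underside.

How it is judged:
By the outcome, as a careful person would: the job done as asked, in the order asked, and still so for the second after the job is handed in, with the robot touching nothing.
It also fails if it takes over 61 s, if anything falls off the work surface, if the arm or the gripper's body presses on something with over 40 N, if the wrist force passes 120 N, or if a joint passes its speed limit or range.

## Working session

There is one attempt and no reset: what is moved stays moved. The work goes in short steps, Python scripts to look and compute and a tool call to move; the robot and the scene stay as the last step left them, time stands still between calls to the robot, and variables do not carry over. Pictures are saved under pics/ and viewed, and the job is handed in when it is done.

Besides the shell and the picture viewer there is one more tool, called after "Call:" as name([rows], argument=value, ...), one row to a line, values as JSON. move_arm: Moves the arm, as the interface text tells. Shifts and turns lie within -1 to 1; 1 stands for 0.04 m of shift or 180 degrees of turn. Its arguments: {"type":"object","properties":{"motion":{"type":"array","items":{"type":"array","items":{"type":"array","items":{"type":"number","minimum":-1,"maximum":1}}}},"squeeze":{"type":"number"}},"required":["motion"]}

```bash
mkdir -p pics; ls; python3 - <<'E'
from workcell import ctrl
import cv2,numpy as np
s=ctrl.read_state()
for k,v in s.items(): print(k,np.round(v,4))
print(ctrl.tcp_to_grasp)
for n in("scene","top"):
    d=ctrl.get_image(n); cv2.imwrite(f"pics/{n}0.png",d["pixels"][:,:,::-1]); print(n,d["intrinsics"],d["dist_coeffs"],np.round(d["world_from_camera"],3))
    np.savez(f"{n}0.npz",**d)
E
```

```text
pics
t 0.0
joint_pos [-8.764e-01  3.856e-01  6.700e-03 -5.000e-04 -1.194e+00 -2.586e-01]
qvel [-0.      0.0013 -0.0008  0.0024 -0.0021 -0.0011]
effort [-1.10000e-03 -3.90658e+01  1.87399e+01  4.22000e+00  1.08000e-02
 -2.00000e-04]
ee_pos [ 0.2636 -0.566   0.1959]
tool_rot [-0.5956  0.3798  0.5969  0.3805]
wrist_force [-0.3263 -0.5641  0.0254]
wrist_torque [-0.0233  0.0397 -0.0161]
gripper_width 0.0868
-0.0187
scene [[371.16041985   0.         313.70101414]
 [  0.         371.16041985 201.14935029]
 [  0.           0.           1.        ]] [-0.08952863  0.          0.          0.          0.        ] [[ 0.43  -0.565  0.705  1.277]
 [ 0.903  0.264 -0.339 -0.337]
 [ 0.005  0.782  0.623  0.731]
 [ 0.     0.     0.     1.   ]]
top [[432.88190636   0.         321.42594346]
 [  0.         432.88190636 195.40484474]
 [  0.           0.           1.        ]] [-0.05222348  0.          0.          0.          0.        ] [[-3.600e-02  9.760e-01 -2.120e-01  3.200e-01]
 [-9.990e-01 -3.600e-02  7.000e-03  8.000e-03]
 [-1.000e-03  2.130e-01  9.770e-01  1.362e+00]
 [ 0.000e+00  0.000e+00  0.000e+00  1.000e+00]]
```

View pics/scene0.png

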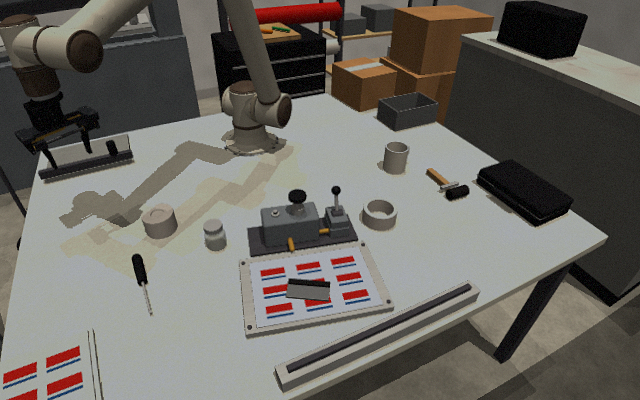

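View pics/top0.png

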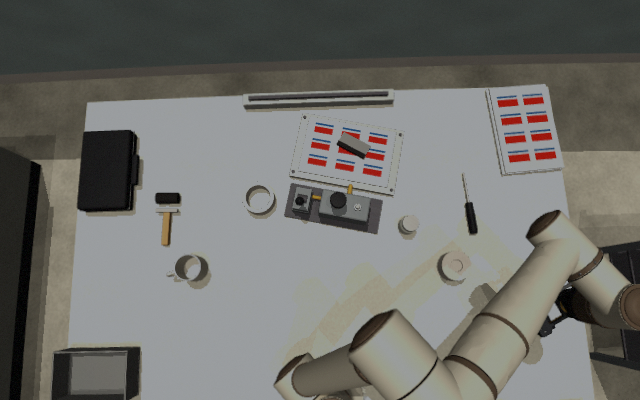

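The jig is in both views. In the scene view the cap is near (297,196) and the lever ball near (336,190). In the top view the cap is near (338,200), the lever near (300,201) and the pin near (358,207). I'll enlarge both.

```bash
python3 - <<'E'
import cv2
a=cv2.imread("pics/scene0.png")[170:260,235:365]; cv2.imwrite("pics/s0z.png",cv2.resize(a,None,fx=6,fy=6,interpolation=cv2.INTER_CUBIC))
a=cv2.imread("pics/top0.png")[160:250,270:400]; cv2.imwrite("pics/t0z.png",cv2.resize(a,None,fx=6,fy=6,interpolation=cv2.INTER_CUBIC))
E
```

```text
(no output)
```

View pics/s0z.png

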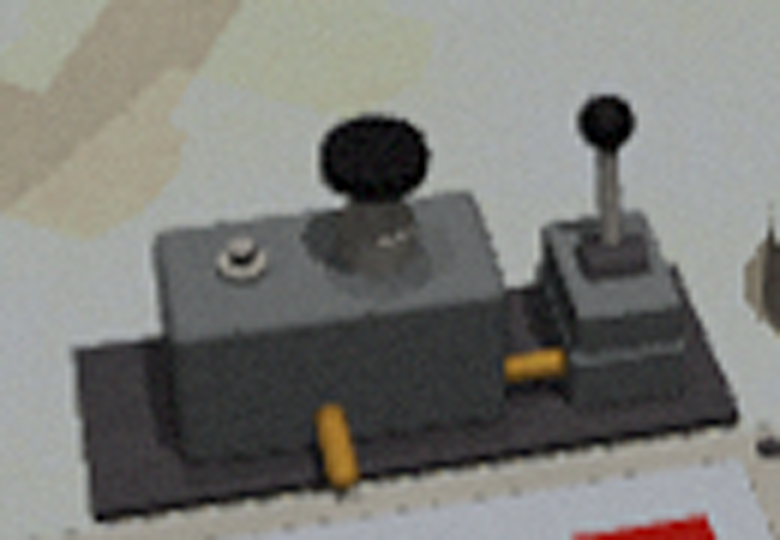

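View pics/t0z.png

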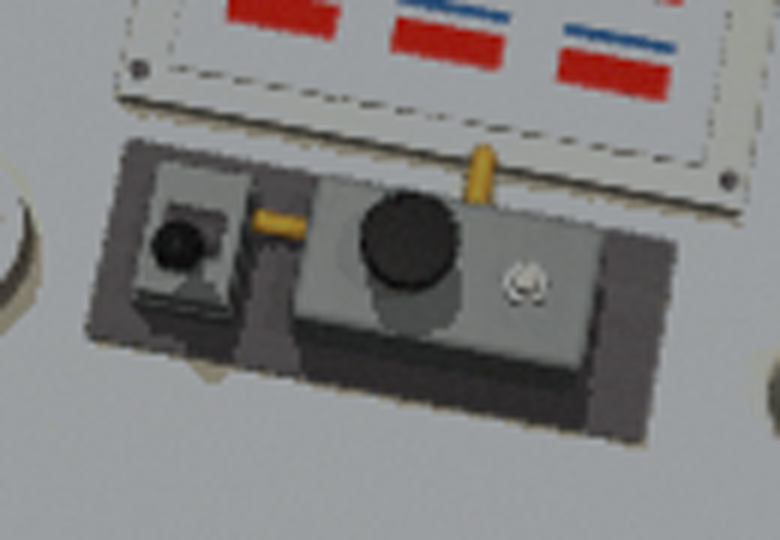

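```bash
cat > h.py <<'E'
import numpy as np,cv2
def ray(d,px):
    u=cv2.undistortPoints(np.array([[px]],float),d["intrinsics"],d["dist_coeffs"])[0,0]
    T=d["world_from_camera"]; v=T[:3,:3]@np.array([u[0],-u[1],-1.]); return T[:3,3],v/np.linalg.norm(v)
def plane(d,px,z):
    o,v=ray(d,px); return o+v*(z-o[2])/v[2]
def tri(da,pa,db,pb):
    o1,v1=ray(da,pa);o2,v2=ray(db,pb)
    s=np.linalg.lstsq(np.c_[v1,-v2],o2-o1,rcond=None)[0]
    a,b=o1+s[0]*v1,o2+s[1]*v2
    return (a+b)/2,np.linalg.norm(a-b)
def project(d,p):
    T=np.linalg.inv(d["world_from_camera"]); c=T[:3,:3]@np.asarray(p)+T[:3,3]
    return cv2.projectPoints(np.array([[c[0],-c[1],-c[2]]]),np.zeros(3),np.zeros(3),d["intrinsics"],d["dist_coeffs"])[0].ravel()
E
python3 - <<'E'
from h import *
np.set_printoptions(precision=4,suppress=True)
S=dict(np.load("scene0.npz"));T=dict(np.load("top0.npz"))
# masks black
for n,d,boxes in(("scene",S,[(286,186,309,206),(329,184,343,198)]),("top",T,[(326,188,350,212),(293,195,306,208)])):
    g=d["pixels"].max(2)
    for x0,y0,x1,y1 in boxes:
        m=(g[y0:y1,x0:x1]<45).astype(np.uint8)
        k,l,st,c=cv2.connectedComponentsWithStats(m); i=1+st[1:,4].argmax(); print(n,st[i]+[x0,y0,0,0,0],c[i]+[x0,y0])
print("ball",tri(S,(336,190.3),T,(299.8,200.8)))
print("cap",tri(S,(297.5,195),T,(338.2,200)), plane(T,(338.2,200),.15),plane(S,(297.5,195),.15))
print("pin",tri(S,(275.3,211.2),T,(357.5,207)),plane(T,(357.5,207),.1),plane(S,(275.3,211.2),.1))
# board edge corners (top zoom)
for p in((118,97),(745,215),(128,138),(677,240),(88,340),(645,443)):
    print(p,plane(T,(270+p[0]/6,160+p[1]/6),.023 if p[1] in(97,215) else .0))
E
```

```text
scene [289 190  17  14 199] [297.0151 196.2563]
scene [332 186   8  10  58] [335.6207 190.0517]
top [330 192  16  17 214] [337.6682 199.9252]
top [295 197  10   8  61] [299.3443 200.5902]
ball (array([0.5753, 0.0649, 0.1263]), np.float64(0.0038729127768025004))
cap (array([ 0.5701, -0.0462,  0.1429]), np.float64(0.0038132166395971855)) [ 0.5679 -0.0477  0.15  ] [ 0.5792 -0.048   0.15  ]
pin (array([ 0.5558, -0.1049,  0.098 ]), np.float64(0.0033210527338462087)) [ 0.5548 -0.1063  0.1   ] [ 0.5586 -0.1041  0.1   ]
(118, 97) [0.6774 0.0981 0.023 ]
(745, 215) [ 0.6009 -0.2315  0.023 ]
(128, 138) [0.6604 0.0948 0.    ]
(677, 240) [ 0.5934 -0.1981  0.    ]
(88, 340) [0.5507 0.1184 0.    ]
(645, 443) [ 0.4849 -0.174   0.    ]
```

Cap centre is about (0.570, -0.046), which triangulates to z 0.143 against an expected mid-height of 0.1425. The pin is 60 mm from it at z 0.098. Jig yaw is about -13°, and the lever ball leans roughly 20 mm to -x at z 0.126. These all fit the sizes given. Next I'll work out the tool axes and the moves.

```bash
cat > plan.py <<'E'
import sys,numpy as np
from workcell import ctrl
from scipy.spatial.transform import Rotation as R
s=ctrl.read_state(); M=R.from_quat(s["tool_rot"]).as_matrix()
np.set_printoptions(precision=3,suppress=True)
th=np.radians(-13);C=np.array([.570,-.047])
J=np.array([[np.cos(th),-np.sin(th)],[np.sin(th),np.cos(th)]])
e=s["ee_pos"]
print("t",s["t"],"ee",np.array(e),"jig",J.T@(np.array(e[:2])-C),"F",np.array(s["wrist_force"]),"w",s["gripper_width"])
print("tool axes (cols)\n",M, "y ang",np.degrees(np.arctan2(M[1,1],M[0,1])))
if len(sys.argv)>1:
    x,y,z=map(float,sys.argv[1:4]); p=np.r_[C+J@[x,y],z]
    print("target",p,"delta tool units",M.T@(p-np.array(e))/.04)
E
python3 plan.py -.075 .11 .196
```

```text
t 0.1 ee [ 0.264 -0.566  0.196] jig [-0.182 -0.575] F [-0.537  0.81  -0.361] w 0.08679666577965897
tool axes (cols)
 [[-0.001 -0.907 -0.422]
 [ 0.002 -0.422  0.907]
 [-1.     0.     0.002]] y ang -155.03959526842854
target [0.522 0.077 0.196] delta tool units [  0.021 -12.634  11.853]
```

Call:
move_arm([
  [[1,0,-0.5,0.47,0],[1,0,-0.5,0.47,0],[1,0,-0.5,0.47,0],[1,0,-0.5,0.47,0],[1,0,-0.5,0.47,0],[1,0,-0.5,0.47,0],[1,0,-0.5,0.47,0],[1,0,-0.5,0.47,0],[1,0,-0.5,0.47,0],[1,0,-0.5,0.47,0],[1,0,-0.5,0.47,0],[1,0,-0.5,0.47,0]],
], squeeze=20)

```text
t: 1.1
ee_pos: [0.3862, -0.2593, 0.1967]
tool_rot: [-0.596, 0.38, 0.596, 0.38]
wrist_force: [0.8, -0.3, -0.4]
gripper_width: 0.0152
```

Call:
move_arm([
  [[1,0,-0.5,0.47,0],[1,0,-0.5,0.47,0],[1,0,-0.5,0.47,0],[1,0,-0.5,0.47,0],[1,0,-0.5,0.47,0],[1,0,-0.5,0.47,0],[1,0,-0.5,0.47,0],[1,0,-0.5,0.47,0],[1,0,-0.5,0.47,0],[1,0,-0.5,0.47,0],[1,0,-0.5,0.47,0],[1,0,-0.5,0.47,0]],
])

```text
t: 2.1
ee_pos: [0.5084, 0.0464, 0.1966]
tool_rot: [-0.596, 0.38, 0.597, 0.38]
wrist_force: [0.8, -0.8, -0.3]
gripper_width: 0.0001
```

Call:
move_arm([
  [[1,0,0,0,0.035],[1,0,0,0,0.035],[1,0,0,0,0.035],[1,0,0,0,0.035],[1,0,0,0,0.035],[1,0,0,0,0.036],[1,0,0,0,0],[1,0,0,0,0]],
])

```text
t: 2.77
ee_pos: [0.5083, 0.045, 0.1967]
tool_rot: [-0.441, 0.553, 0.441, 0.553]
wrist_force: [-0.1, 0.8, 0.1]
gripper_width: 0.0007
```

```bash
python3 plan.py -.075 .11 .112
```

```text
t 2.7667 ee [0.508 0.045 0.197] jig [-0.081  0.076] F [-0.085  0.783  0.121] w 0.000729786037194357
tool axes (cols)
 [[-0.001 -0.975  0.222]
 [-0.     0.222  0.975]
 [-1.     0.001 -0.   ]] y ang 167.14991376494135
target [0.522 0.077 0.112] delta tool units [ 2.116 -0.149  0.855]
```

Call:
move_arm([
  [[1,0,0,0.43,0],[1,0,0,0.43,0],[1,0.42,0,0,0],[1,0.42,0,0,0],[1,0.42,0,0,0],[1,0.42,0,0,0],[1,0.42,0,0,0],[1,0,0,0,0],[1,0,0,0,0]],
])

```text
t: 3.52
ee_pos: [0.5158, 0.0783, 0.1124]
tool_rot: [-0.441, 0.554, 0.441, 0.552]
wrist_force: [0.2, 0.8, 0.2]
gripper_width: 0.0007
```

```bash
python3 plan.py 0.011 .11 .112; cat > pic.py <<'E'
import sys,cv2,numpy as np
from workcell import ctrl
n=sys.argv[1]; o=[]
for c,(y,x) in(("scene",(165,235)),("top",(155,265))):
    d=ctrl.get_image(c); np.savez(f"{c}{n}.npz",**d)
    o.append(cv2.resize(d["pixels"][y:y+95,x:x+130,::-1],None,fx=6,fy=6,interpolation=cv2.INTER_CUBIC)[:,:])
cv2.imwrite(f"pics/{n}.png",cv2.resize(np.hstack(o),(800,292),interpolation=cv2.INTER_AREA))
E
python3 pic.py a
```

```text
t 3.5167 ee [0.516 0.078 0.112] jig [-0.081  0.11 ] F [0.21  0.791 0.163] w 0.0006844788705055004
tool axes (cols)
 [[-0.002 -0.975  0.223]
 [-0.001  0.223  0.975]
 [-1.     0.002 -0.002]] y ang 167.09107128914388
target [0.605 0.058 0.112] delta tool units [ 0.007 -2.299 -0.001]
```

View pics/a.png

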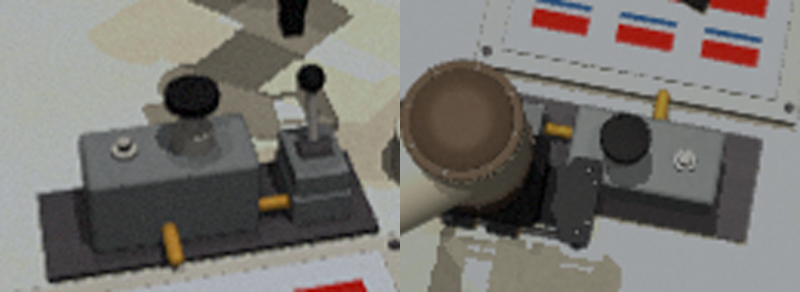

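The closed fingers are behind the ball, at about (290,15) in the left crop, and clear of everything. Pushing now.

Call:
move_arm([
  [[1,0,-0.25,0,0],[1,0,-0.25,0,0],[1,0,-0.25,0,0],[1,0,-0.25,0,0],[1,0,-0.25,0,0],[1,0,-0.25,0,0],[1,0,-0.25,0,0],[1,0,-0.25,0,0],[1,0,-0.1,0,0],[1,0,-0.1,0,0]],
])

```text
t: 4.45
ee_pos: [0.6062, 0.0581, 0.1161]
tool_rot: [-0.442, 0.551, 0.439, 0.555]
wrist_force: [1.9, -1.9, 6.1]
gripper_width: 0.0002
```

Call:
move_arm([
  [[1,0,-0.05,0,0],[1,0,-0.05,0,0],[1,0,0,0,0]],
])

```text
t: 4.7
ee_pos: [0.6096, 0.0573, 0.1153]
tool_rot: [-0.442, 0.552, 0.439, 0.555]
wrist_force: [0.7, -1.5, 6.6]
gripper_width: 0.0002
```

```bash
python3 plan.py; python3 pic.py b
```

```text
t 4.7 ee [0.61  0.057 0.115] jig [0.015 0.111] F [ 0.682 -1.502  6.556] w 0.0002165903028109079
tool axes (cols)
 [[ 0.006 -0.974  0.225]
 [-0.     0.225  0.974]
 [-1.    -0.006  0.001]] y ang 167.01253233872913
```

View pics/b.png

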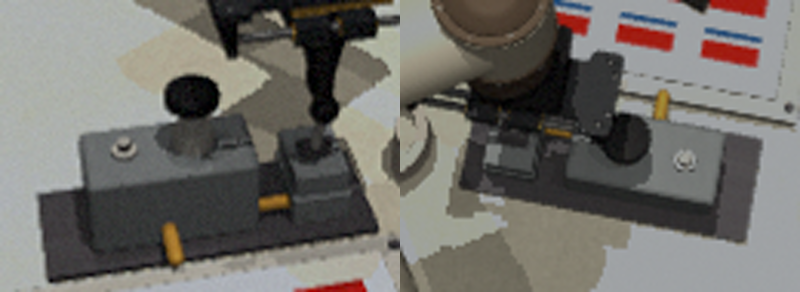

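```bash
python3 - <<'E'
from h import *
S=dict(np.load("sceneb.npz"))
th=np.radians(-13);J=np.array([[np.cos(th),-np.sin(th)],[np.sin(th),np.cos(th)]])
for a in(-.3,0,.2,.3,.4,.5):
    p=np.r_[np.array([.570,-.047])+J@[.07*np.sin(a),.11],.062+.07*np.cos(a)]; print(a,project(S,p))
c=S["pixels"][165:225,310:370,::-1]; cv2.imwrite("pics/bz.png",cv2.resize(c,None,fx=9,fy=9,interpolation=cv2.INTER_CUBIC))
E
```

```text
-0.3 [335.1688378  189.48208207]
0 [337.23383589 193.08757057]
0.2 [338.60164575 196.63389821]
0.3 [339.25896778 198.70304755]
0.4 [339.88784164 200.94127488]
0.5 [340.48045129 203.32379868]
```

View pics/bz.png

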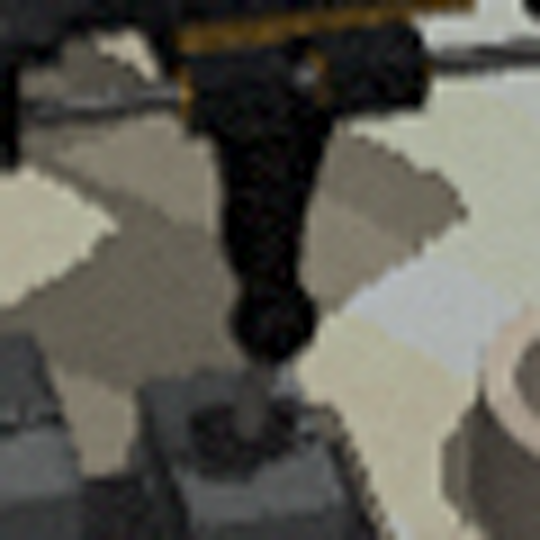

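The ball is at scene pixel (340,200), which is about 0.35 rad past upright against 0.5 at the stop. It needs more push.

Call:
move_arm([
  [[1,0,-0.06,0,0],[1,0,-0.06,0,0],[1,0,0,0,0]],
])

```text
t: 5.05
ee_pos: [0.6131, 0.0564, 0.1142]
tool_rot: [-0.441, 0.552, 0.439, 0.555]
wrist_force: [2.0, -1.3, 5.9]
gripper_width: 0.0005
```

Call:
move_arm([
  [[1,0,-0.06,0,0],[1,0,-0.06,0,0],[1,0,0,0,0]],
])

```text
t: 5.3
ee_pos: [0.6164, 0.0556, 0.1131]
tool_rot: [-0.44, 0.553, 0.44, 0.554]
wrist_force: [1.4, -1.0, 5.1]
gripper_width: 0.0009
```

```bash
python3 plan.py; python3 pic.py c;python3 - <<'E'
from h import *
S=dict(np.load("scenec.npz"))
c=S["pixels"][165:225,310:370,::-1]; cv2.imwrite("pics/cz.png",cv2.resize(c,None,fx=9,fy=9,interpolation=cv2.INTER_CUBIC))
E
```

```text
t 5.3 ee [0.616 0.056 0.113] jig [0.022 0.11 ] F [ 1.388 -1.039  5.144] w 0.0008899028916486193
tool axes (cols)
 [[ 0.001 -0.974  0.225]
 [-0.     0.225  0.974]
 [-1.    -0.001  0.   ]] y ang 166.9858466706049
```

View pics/cz.png

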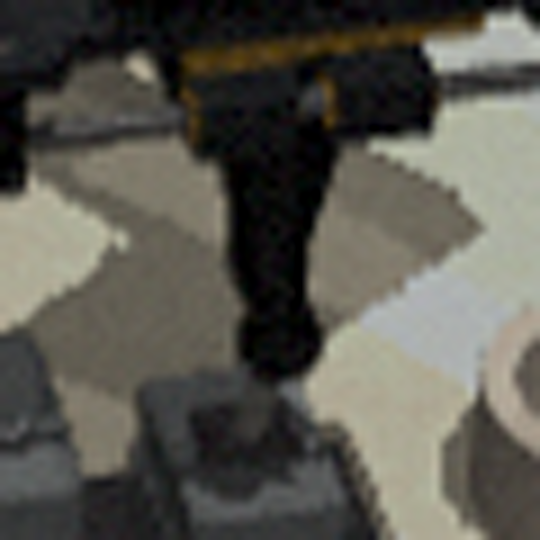

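Call:
move_arm([
  [[1,0,-0.06,0,0],[1,0,-0.06,0,0],[1,0,0,0,0]],
])

```text
t: 5.65
ee_pos: [0.6196, 0.0547, 0.1122]
tool_rot: [-0.44, 0.554, 0.44, 0.553]
wrist_force: [-0.7, 0.2, 1.7]
gripper_width: 0.0004
```

Call:
move_arm([
  [[1,0,-0.06,0,0],[1,0,-0.06,0,0],[1,0,0,0,0]],
])

```text
t: 5.9
ee_pos: [0.6243, 0.0535, 0.1121]
tool_rot: [-0.44, 0.554, 0.44, 0.553]
wrist_force: [-0.8, 0.1, 0.2]
gripper_width: 0.0005
```

```bash
python3 plan.py; python3 pic.py d;python3 - <<'E'
from h import *
S=dict(np.load("scened.npz"))
c=S["pixels"][165:225,310:370,::-1]; cv2.imwrite("pics/dz.png",cv2.resize(c,None,fx=9,fy=9,interpolation=cv2.INTER_CUBIC))
E
```

```text
t 5.9 ee [0.624 0.053 0.112] jig [0.03 0.11] F [-0.775  0.095  0.236] w 0.0005022876678792524
tool axes (cols)
 [[-0.002 -0.974  0.225]
 [-0.     0.225  0.974]
 [-1.     0.002 -0.001]] y ang 166.97560780779065
```

View pics/dz.png

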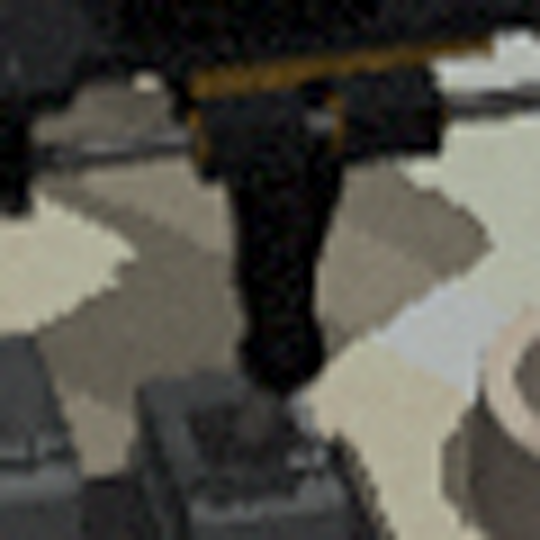

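View pics/d.png

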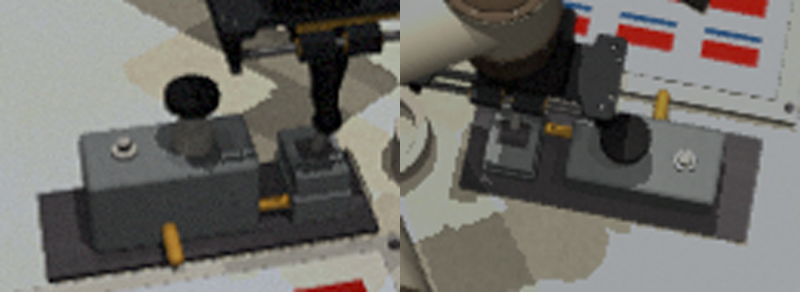

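```bash
python3 - <<'E'
from h import *
np.set_printoptions(precision=4,suppress=True)
th=np.radians(-13);J=np.array([[np.cos(th),-np.sin(th)],[np.sin(th),np.cos(th)]])
S=dict(np.load("scened.npz"))
for n,px,tcp in(("a",None,[.5158,.0783,.1124]),("d",(341.1,203.4),[.6243,.0535,.1121])):
    S=dict(np.load(f"scene{n}.npz")); print(n,"tcp proj",project(S,tcp))
    if px: 
        for z in(.12,.123,.126): p=plane(S,px,z); print(z,p,J.T@(p[:2]-[.57,-.047]))
S=dict(np.load("scenea.npz"))
c=S["pixels"][145:205,310:370,::-1]; cv2.imwrite("pics/az.png",cv2.resize(c,None,fx=9,fy=9,interpolation=cv2.INTER_CUBIC))
E
```

```text
a tcp proj [329.4255 181.767 ]
d tcp proj [339.9811 205.9035]
0.12 [0.6247 0.0562 0.12  ] [0.0301 0.1128]
0.123 [0.6279 0.0542 0.123 ] [0.0337 0.1117]
0.126 [0.6311 0.0523 0.126 ] [0.0372 0.1105]
```

View pics/az.png

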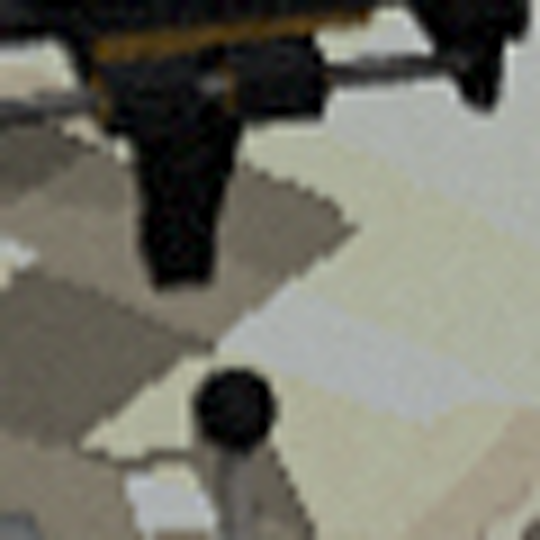

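Forces have dropped to about zero and the ball ray fits the closed position (jig x 34 mm). I'll lift straight up and check the lever with a clear view.

Call:
move_arm([
  [[1,-0.2,0,0,0],[1,-0.4,0,0,0],[1,-0.4,0,0,0],[1,-0.4,0,0,0],[1,-0.4,0.3,0,0],[1,0,0.5,0,0],[1,0,0.5,0,0],[1,0,0.5,0,0],[1,0,0.5,0,0],[1,0,0,0,0]],
])

```text
t: 6.83
ee_pos: [0.5319, 0.0745, 0.186]
tool_rot: [-0.44, 0.553, 0.441, 0.553]
wrist_force: [-0.7, -0.5, 0.4]
gripper_width: 0.0004
```

```bash
python3 plan.py; python3 pic.py e;python3 - <<'E'
from h import *
S=dict(np.load("scenee.npz"))
c=S["pixels"][145:225,300:380,::-1]; cv2.imwrite("pics/ez.png",cv2.resize(c,None,fx=7,fy=7,interpolation=cv2.INTER_CUBIC))
from workcell import ctrl
print("tcp proj",project(S,ctrl.read_state()["ee_pos"]))
E
```

```text
t 6.8333 ee [0.532 0.075 0.186] jig [-0.064  0.11 ] F [-0.72  -0.544  0.396] w 0.00036557612869558105
tool axes (cols)
 [[-0.001 -0.975  0.224]
 [ 0.001  0.224  0.975]
 [-1.     0.001  0.001]] y ang 167.05150235154647
tcp proj [332.27891636 163.65778182]
```

View pics/ez.png

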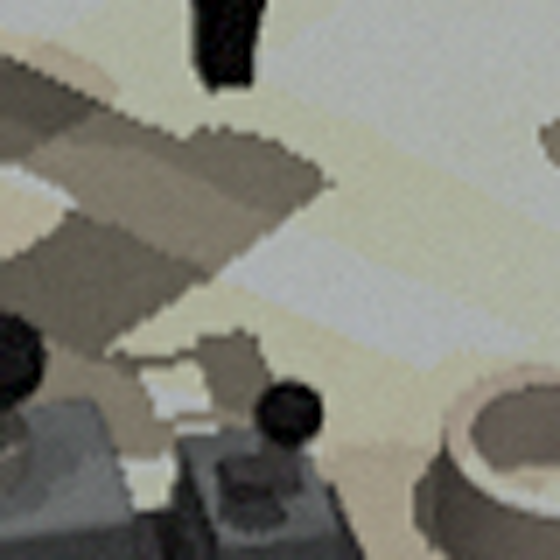

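View pics/e.png

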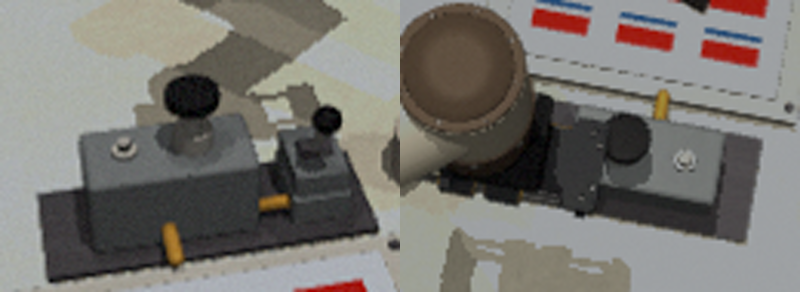

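The lever ball is now at scene (341.0,203.6), against a model closed position of (340.5,203.3), so it is closed at its stop. The visible fingertip sits about 7 px above the projected TCP, so I'll find the cap's height by contact force rather than trust the nominal z.

```bash
python3 plan.py 0 0 .186
```

```text
t 6.9333 ee [0.535 0.075 0.186] jig [-0.062  0.11 ] F [-0.333 -0.004 -0.142] w 0.00027091575818070755
tool axes (cols)
 [[ 0.002 -0.975  0.224]
 [ 0.001  0.224  0.975]
 [-1.    -0.002  0.001]] y ang 167.0431290078031
target [ 0.57  -0.047  0.186] delta tool units [ 0.002 -1.536 -2.764]
```

Call:
move_arm([
  [[1,0,-0.19,-0.345,0],[1,0,-0.19,-0.345,0],[1,0,-0.19,-0.345,0],[1,0,-0.19,-0.345,0],[1,0,-0.19,-0.345,0],[1,0,-0.19,-0.345,0],[1,0,-0.19,-0.345,0],[1,0,-0.19,-0.345,0],[1,0,0,0,0],[1,0,0,0,0],[1,0,0,0,0]],
])

```text
t: 7.85
ee_pos: [0.5697, -0.0469, 0.1848]
tool_rot: [-0.44, 0.554, 0.44, 0.554]
wrist_force: [0.2, 0.6, 1.0]
gripper_width: 0.0007
```

```bash
python3 plan.py 0 0 .155; python3 pic.py f;python3 - <<'E'
from h import *
S=dict(np.load("scenef.npz"))
from workcell import ctrl
print("tcp proj",project(S,ctrl.read_state()["ee_pos"]))
c=S["pixels"][145:225,260:340,::-1]; cv2.imwrite("pics/fz.png",cv2.resize(c,None,fx=7,fy=7,interpolation=cv2.INTER_CUBIC))
E
```

```text
t 7.85 ee [ 0.57  -0.047  0.185] jig [-0. -0.] F [0.172 0.563 1.02 ] w 0.0006560633717083866
tool axes (cols)
 [[-0.    -0.974  0.226]
 [ 0.     0.226  0.974]
 [-1.     0.     0.   ]] y ang 166.96177760259215
target [ 0.57  -0.047  0.155] delta tool units [ 0.745 -0.008  0.001]
tcp proj [296.20790624 181.75528746]
```

View pics/fz.png

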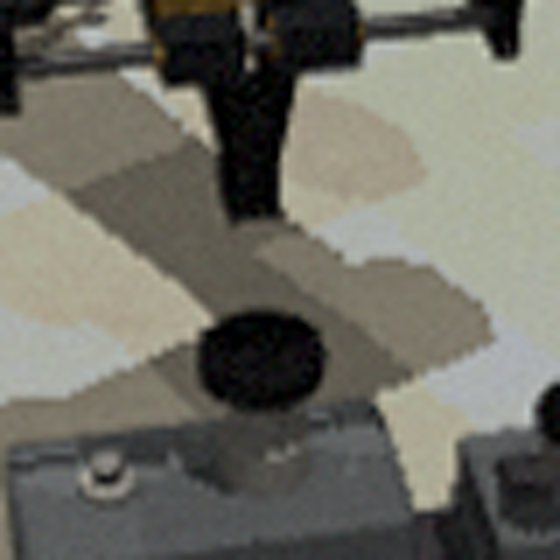

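View pics/f.png

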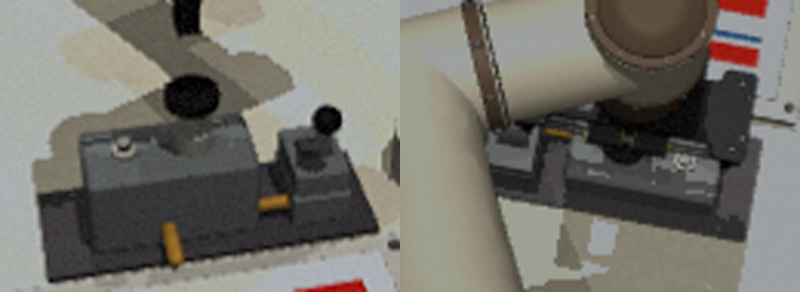

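The fingers are centred over the cap: tip near (296,176), cap near (297,195). The lever still shows closed. Descending with force checks.

Call:
move_arm([
  [[1,0.25,0,0,0],[1,0.25,0,0,0],[1,0.25,0,0,0],[1,0,0,0,0],[1,0,0,0,0]],
])

```text
t: 8.37
ee_pos: [0.5686, -0.0469, 0.1537]
tool_rot: [-0.44, 0.554, 0.441, 0.552]
wrist_force: [0.8, -0.3, -0.1]
gripper_width: 0.0006
```

Call:
move_arm([
  [[1,0.1,0,0,0],[1,0.1,0,0,0],[1,0,0,0,0]],
])

```text
t: 8.62
ee_pos: [0.5689, -0.0469, 0.1462]
tool_rot: [-0.44, 0.554, 0.44, 0.553]
wrist_force: [0.1, 0.6, -0.1]
gripper_width: 0.0004
```

Call:
move_arm([
  [[1,0.1,0,0,0],[1,0.1,0,0,0],[1,0,0,0,0]],
])

```text
t: 8.87
ee_pos: [0.5688, -0.047, 0.138]
tool_rot: [-0.44, 0.554, 0.44, 0.553]
wrist_force: [0.4, 0.0, -0.6]
gripper_width: 0.0004
```

No contact at reported z 0.138, so the real tips are higher than reported. Continuing down.

Call:
move_arm([
  [[1,0.1,0,0,0],[1,0.1,0,0,0],[1,0,0,0,0]],
])

```text
t: 9.12
ee_pos: [0.5687, -0.047, 0.1299]
tool_rot: [-0.44, 0.554, 0.44, 0.553]
wrist_force: [-0.3, -0.7, -0.6]
gripper_width: 0.0003
```

Call:
move_arm([
  [[1,0.1,0,0,0],[1,0,0,0,0]],
])

```text
t: 9.28
ee_pos: [0.569, -0.047, 0.1262]
tool_rot: [-0.44, 0.554, 0.44, 0.553]
wrist_force: [-0.4, 0.8, -0.1]
gripper_width: 0.0002
```

```bash
python3 pic.py g;python3 - <<'E'
from h import *
S=dict(np.load("sceneg.npz"))
c=S["pixels"][145:225,260:340,::-1]; cv2.imwrite("pics/gz.png",cv2.resize(c,None,fx=7,fy=7,interpolation=cv2.INTER_CUBIC))
E
```

```text
(no output)
```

View pics/gz.png

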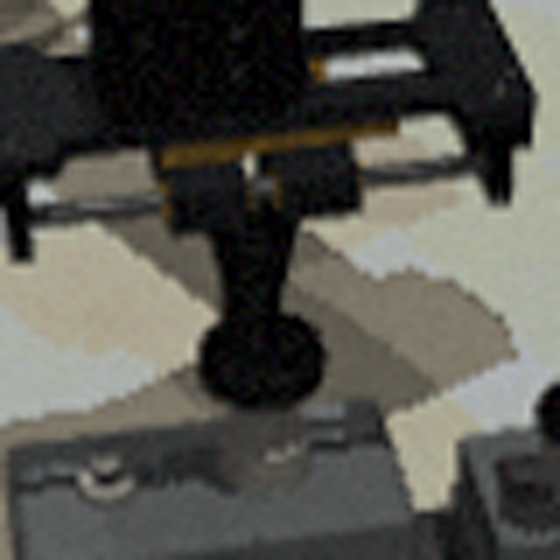

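Call:
move_arm([
  [[1,0.1,0,0,0],[1,0,0,0,0]],
])

```text
t: 9.55
ee_pos: [0.5701, -0.047, 0.1235]
tool_rot: [-0.441, 0.553, 0.44, 0.554]
wrist_force: [1.1, -0.4, 3.8]
gripper_width: 0.0007
```

Call:
move_arm([
  [[1,0.1,0,0,0],[1,0,0,0,0]],
])

```text
t: 9.72
ee_pos: [0.5701, -0.047, 0.12]
tool_rot: [-0.441, 0.553, 0.44, 0.554]
wrist_force: [-1.3, 1.2, 6.3]
gripper_width: 0.0002
```

Call:
move_arm([
  [[1,0.1,0,0,0],[1,0,0,0,0]],
])

```text
t: 9.88
ee_pos: [0.5701, -0.047, 0.1163]
tool_rot: [-0.441, 0.553, 0.44, 0.554]
wrist_force: [-1.1, 0.9, 7.6]
gripper_width: 0.0
```

Call:
move_arm([
  [[1,0.1,0,0,0],[1,0,0,0,0]],
])

```text
t: 10.05
ee_pos: [0.5701, -0.047, 0.1127]
tool_rot: [-0.441, 0.553, 0.44, 0.554]
wrist_force: [-3.0, 0.8, 9.9]
gripper_width: 0.0007
```

Contact came at reported z of about 0.1235, and force rises with travel as the spring should. Bottom is expected near reported 0.1035 at 14 N, so I'll continue until the force jumps.

Call:
move_arm([
  [[1,0.1,0,0,0],[1,0.1,0,0,0],[1,0,0,0,0]],
])

```text
t: 10.3
ee_pos: [0.5702, -0.047, 0.1053]
tool_rot: [-0.441, 0.553, 0.44, 0.554]
wrist_force: [-4.3, 1.2, 13.4]
gripper_width: 0.0005
```

Call:
move_arm([
  [[1,0.05,0,0,0],[1,0,0,0,0]],
])

```text
t: 10.47
ee_pos: [0.5702, -0.047, 0.1048]
tool_rot: [-0.441, 0.552, 0.44, 0.554]
wrist_force: [-5.8, 2.3, 16.7]
gripper_width: -0.0
```

Call:
move_arm([
  [[1,0.05,0,0,0],[1,0,0,0,0]],
])

```text
t: 10.63
ee_pos: [0.5703, -0.047, 0.1047]
tool_rot: [-0.442, 0.552, 0.44, 0.554]
wrist_force: [-9.0, 2.5, 24.9]
gripper_width: 0.0004
```

Bottomed: force jumped to 25 N at z 0.1047. Now I'll lift clear, let the cap spring up, and look.

Call:
move_arm([
  [[1,-0.25,0,0,0],[1,-0.25,0,0,0],[1,-0.25,0,0,0],[1,-0.25,0,0,0],[1,0,0,0,0],[1,0,0,0,0],[1,0,0,0,0],[1,0,0,0,0],[1,0,0,0,0],[1,0,0,0,0]],
])

```text
t: 11.47
ee_pos: [0.569, -0.047, 0.1383]
tool_rot: [-0.44, 0.554, 0.44, 0.553]
wrist_force: [-0.1, 0.5, 0.0]
gripper_width: 0.0006
```

```bash
cat > z.py <<'E'
import sys,cv2,numpy as np
from workcell import ctrl
d=ctrl.get_image("scene"); n=sys.argv[1]
np.savez(f"scene{n}.npz",**d)
cv2.imwrite(f"pics/{n}z.png",cv2.resize(d["pixels"][160:230,255:355,::-1],None,fx=7,fy=7,interpolation=cv2.INTER_CUBIC))
E
python3 z.py h
```

```text
(no output)
```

View pics/hz.png

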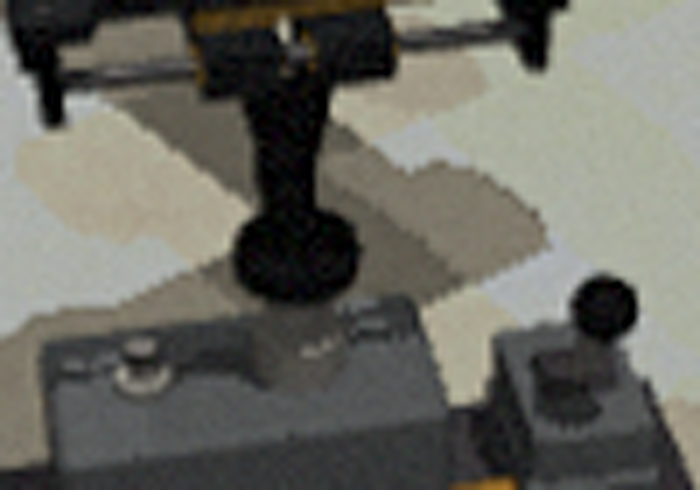

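The cap sprang up, the pin rose slightly (top near (276,209)), and the lever is still closed. Repeating the stroke.

Call:
move_arm([
  [[1,0.25,0,0,0],[1,0.25,0,0,0],[1,0.2,0,0,0],[1,0.15,0,0,0],[1,0.1,0,0,0],[1,0.05,0,0,0],[1,0,0,0,0]],
])

```text
t: 12.1
ee_pos: [0.5705, -0.047, 0.1046]
tool_rot: [-0.442, 0.552, 0.44, 0.554]
wrist_force: [-10.3, 3.4, 29.4]
gripper_width: 0.0001
```

Call:
move_arm([
  [[1,-0.25,0,0,0],[1,-0.25,0,0,0],[1,-0.25,0,0,0],[1,-0.25,0,0,0],[1,0,0,0,0],[1,0,0,0,0],[1,0,0,0,0],[1,0,0,0,0],[1,0,0,0,0],[1,0,0,0,0]],
])

```text
t: 12.93
ee_pos: [0.569, -0.047, 0.1383]
tool_rot: [-0.44, 0.554, 0.44, 0.553]
wrist_force: [-1.1, 0.3, 0.2]
gripper_width: 0.0004
```

```bash
python3 z.py i
```

```text
(no output)
```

View pics/iz.png

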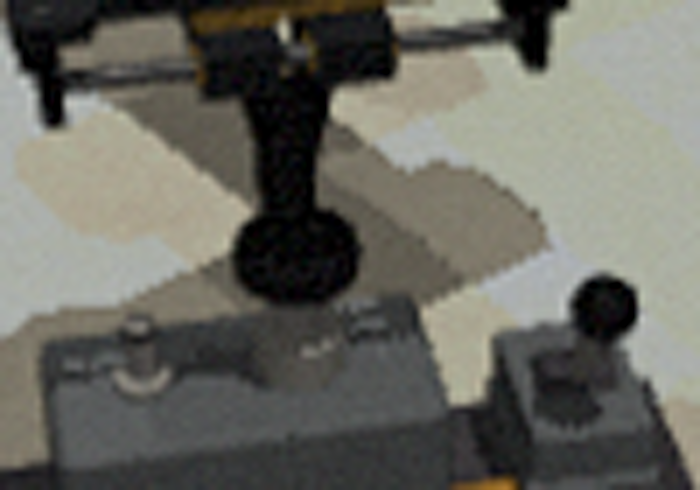

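The pin rose about 12 mm (top row 320 in the crop, was 345). Continuing.

Call:
move_arm([
  [[1,0.25,0,0,0],[1,0.25,0,0,0],[1,0.2,0,0,0],[1,0.15,0,0,0],[1,0.1,0,0,0],[1,0.03,0,0,0],[1,0,0,0,0]],
])

```text
t: 13.57
ee_pos: [0.5705, -0.047, 0.1047]
tool_rot: [-0.442, 0.552, 0.44, 0.554]
wrist_force: [-8.7, 3.7, 26.2]
gripper_width: 0.0004
```

Call:
move_arm([
  [[1,-0.25,0,0,0],[1,-0.25,0,0,0],[1,-0.25,0,0,0],[1,-0.23,0,0,0],[1,0,0,0,0],[1,0,0,0,0],[1,0,0,0,0],[1,0,0,0,0],[1,0,0,0,0],[1,0,0,0,0]],
])

```text
t: 14.4
ee_pos: [0.569, -0.047, 0.1383]
tool_rot: [-0.44, 0.554, 0.44, 0.553]
wrist_force: [-0.1, -0.6, -0.7]
gripper_width: 0.0004
```

```bash
python3 z.py j
```

Call:
move_arm([
  [[1,0.25,0,0,0],[1,0.25,0,0,0],[1,0.2,0,0,0],[1,0.15,0,0,0],[1,0.1,0,0,0],[1,0.03,0,0,0],[1,0,0,0,0]],
])

```text
t: 15.03
ee_pos: [0.5705, -0.047, 0.1046]
tool_rot: [-0.442, 0.552, 0.44, 0.554]
wrist_force: [-7.9, 3.3, 25.5]
gripper_width: 0.0003
```

Call:
move_arm([
  [[1,-0.25,0,0,0],[1,-0.25,0,0,0],[1,-0.25,0,0,0],[1,-0.23,0,0,0],[1,0,0,0,0],[1,0,0,0,0],[1,0,0,0,0],[1,0,0,0,0],[1,0,0,0,0],[1,0,0,0,0]],
])

```text
t: 15.87
ee_pos: [0.5691, -0.047, 0.1384]
tool_rot: [-0.44, 0.554, 0.44, 0.553]
wrist_force: [0.5, 0.6, -0.7]
gripper_width: 0.0003
```

```bash
python3 z.py k
```

```text
(no output)
```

View pics/jz.png

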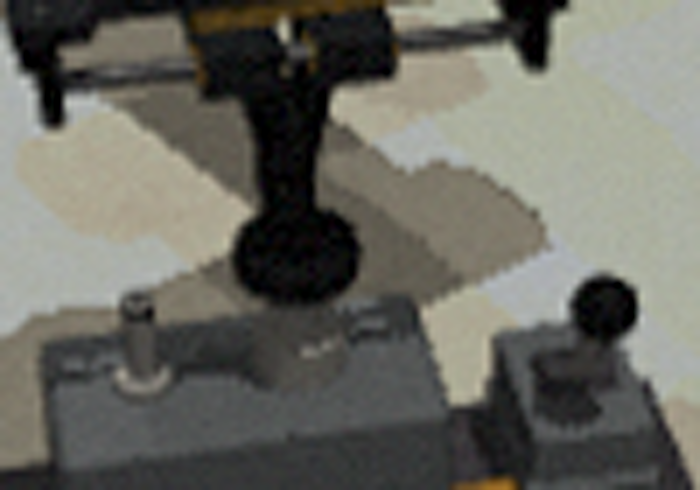

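View pics/kz.png

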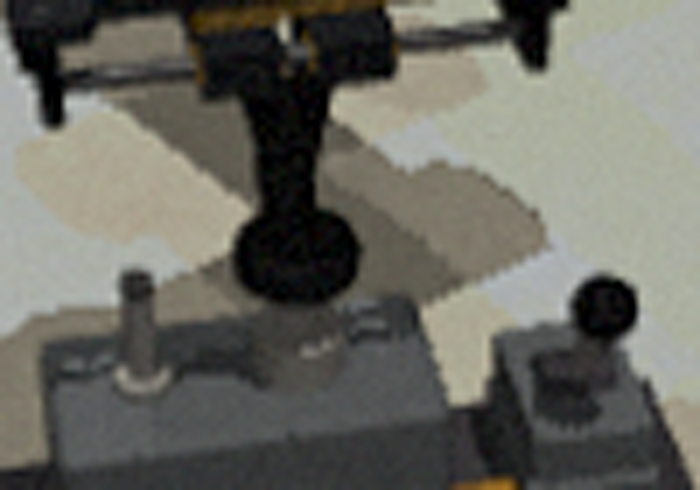

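The pin top has gone 345, 320, 295, 272 in crop rows, so it is nearly out. I'll make two more strokes and confirm it stops moving.

Call:
move_arm([
  [[1,0.25,0,0,0],[1,0.25,0,0,0],[1,0.2,0,0,0],[1,0.15,0,0,0],[1,0.1,0,0,0],[1,0.03,0,0,0],[1,0,0,0,0]],
])

```text
t: 16.5
ee_pos: [0.5705, -0.0469, 0.1046]
tool_rot: [-0.442, 0.552, 0.44, 0.554]
wrist_force: [-8.0, 4.3, 26.0]
gripper_width: 0.0005
```

Call:
move_arm([
  [[1,-0.25,0,0,0],[1,-0.25,0,0,0],[1,-0.25,0,0,0],[1,-0.23,0,0,0],[1,0,0,0,0],[1,0,0,0,0],[1,0,0,0,0],[1,0,0,0,0],[1,0,0,0,0],[1,0,0,0,0]],
])

```text
t: 17.33
ee_pos: [0.5691, -0.047, 0.1384]
tool_rot: [-0.44, 0.554, 0.44, 0.553]
wrist_force: [-0.2, 0.2, -0.2]
gripper_width: 0.0007
```

```bash
python3 z.py l
```

Call:
move_arm([
  [[1,0.25,0,0,0],[1,0.25,0,0,0],[1,0.2,0,0,0],[1,0.15,0,0,0],[1,0.1,0,0,0],[1,0.03,0,0,0],[1,0,0,0,0]],
])

```text
t: 17.97
ee_pos: [0.5705, -0.047, 0.1047]
tool_rot: [-0.442, 0.552, 0.44, 0.554]
wrist_force: [-8.2, 3.2, 26.3]
gripper_width: 0.0007
```

Call:
move_arm([
  [[1,-0.25,0,0,0],[1,-0.25,0,0,0],[1,-0.25,0,0,0],[1,-0.25,0,0,0],[1,-0.4,0,0,0],[1,-0.4,0,0,0],[1,-0.4,0,0,0],[1,-0.4,0,0,0],[1,0,0,0,0],[1,0,0,0,0],[1,0,0,0,0]],
])

```text
t: 18.88
ee_pos: [0.5684, -0.0469, 0.2023]
tool_rot: [-0.439, 0.554, 0.441, 0.553]
wrist_force: [-0.5, 0.5, 0.3]
gripper_width: 0.0003
```

```bash
python3 z.py m; python3 - <<'E'
from h import *
th=np.radians(-13);J=np.array([[np.cos(th),-np.sin(th)],[np.sin(th),np.cos(th)]])
S=dict(np.load("scenem.npz"))
for z in(.098,.132,.143):
  q=project(S,np.r_[np.array([.57,-.047])+J@[0,-.06],z]); print(z,q,(q-[255,160]+.5)*7)
E
```

```text
0.098 [274.57691226 211.46725493] [140.53838584 363.77078451]
0.132 [273.77931454 201.42013646] [134.9552018  293.44095523]
0.143 [273.51484102 198.07384236] [133.10388715 270.01689653]
```

View pics/lz.png

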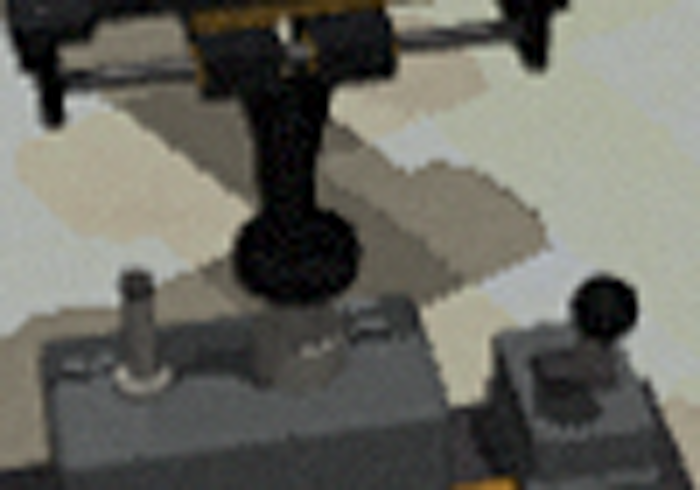

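View pics/mz.png

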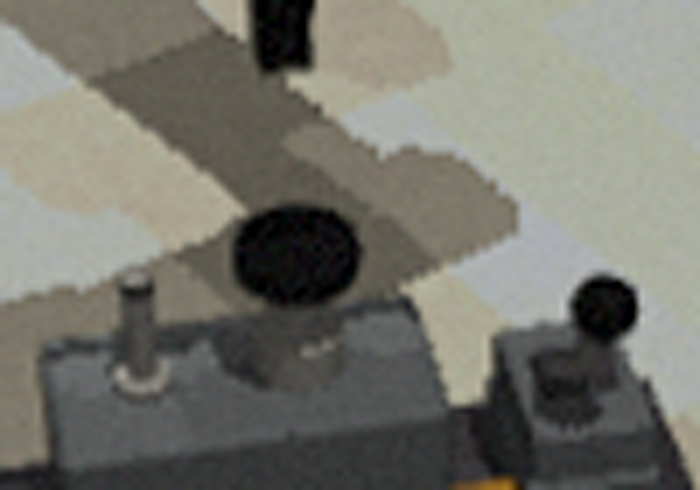

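The pin top is unchanged by the last stroke. It sits at crop row 272, against a predicted 270 for z 0.143, so it is fully out, and the cap is up. I'll move the arm aside to check the lever angle in both views.

Call:
move_arm([
  [[1,0,0.3,-0.5,0],[1,0,0.3,-0.7,0],[1,0,0.3,-0.7,0],[1,0,0.3,-0.7,0],[1,0,0.3,-0.7,0],[1,0,0.3,-0.7,0],[1,0,0.3,-0.7,0],[1,0,0.3,-0.7,0],[1,0,0.3,-0.7,0],[1,0,0.3,-0.7,0],[1,0,0,0,0],[1,0,0,0,0]],
])

```text
t: 19.93
ee_pos: [0.3897, -0.2857, 0.2027]
tool_rot: [-0.439, 0.554, 0.44, 0.554]
wrist_force: [0.3, -0.0, 0.7]
gripper_width: 0.0002
```

```bash
python3 pic.py n; python3 - <<'E'
from h import *
np.set_printoptions(precision=4,suppress=True)
th=np.radians(-13);J=np.array([[np.cos(th),-np.sin(th)],[np.sin(th),np.cos(th)]]);C=np.array([.57,-.047])
for n in("0","n"):
  c={}
  for cam,(x0,y0,x1,y1) in(("scene",(328,182,348,211)),("top",(289,185,308,212))):
    d=dict(np.load(f"{cam}{n}.npz")); g=d["pixels"].max(2)[y0:y1,x0:x1]
    best=None
    for t in (40,):
      k,l,st,ce=cv2.connectedComponentsWithStats((g<t).astype(np.uint8)); 
      for i in range(1,k):
        if st[i,4]>20: print(n,cam,st[i],ce[i]+[x0,y0])
    i=1+st[1:,4].argmax(); c[cam]=(d,ce[i]+[x0,y0])
  p,e=tri(*c["scene"],*c["top"]); print("ball",p,e,"jig",J.T@(p[:2]-C))
  print("top model -.5/.5:",[project(c["top"][0],np.r_[C+J@[.07*np.sin(a),.11],.062+.07*np.cos(a)]) for a in(-.3,.4,.5)])
E
```

```text
0 scene [ 4  4  8  9 56] [335.6786 190.    ]
0 top [ 6 12  9  8 55] [299.3636 200.6727]
ball [0.5751 0.0652 0.1272] 0.0017780421655858422 jig [-0.0203  0.1105]
top model -.5/.5: [array([299.1847, 200.6068]), array([302.4915, 185.0698]), array([302.9612, 183.2731])]
n scene [ 9 18  9  9 64] [340.9219 203.8594]
ball [0.6222 0.055  0.1167] 0.003840431691260979 jig [0.0279 0.1112]
top model -.5/.5: [array([299.1847, 200.6068]), array([302.4915, 185.0698]), array([302.9612, 183.2731])]
```

View pics/n.png

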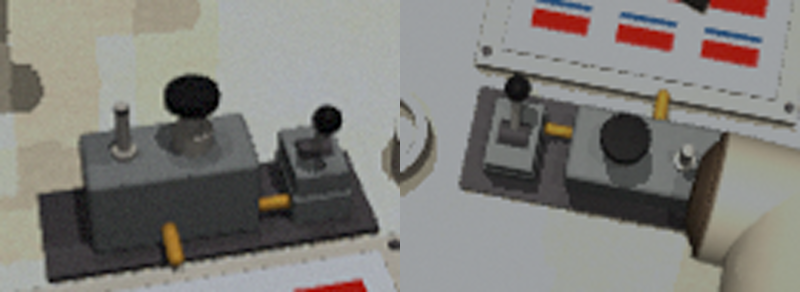

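In the top view the ball is at (303.0,183.3). The model puts closed at (302.96,183.27), so the lever is at its stop. The scripted triangulation disagreed only because my mask window clipped the ball at row 185. The pin is out, the cap is up and the arm is clear, so I'm handing in.

```bash
python3 - <<'E'
from workcell import ctrl
print(ctrl.hand_in())
E
```

```text
the job is handed in; nothing more can be done
None
```

The job is done and handed in at about 20 s on the robot's clock: lever closed first, then six full cap strokes until the pin stopped rising.

**Last checks**
- **Lever:** the ball is at top-view pixel (303.0, 183.3). The model puts the closed stop at (302.96, 183.27).
- **Cap:** each stroke bottomed out at 25 to 29 N, and the cap is up in the last picture.
- **Pin:** it rose step by step over the first four strokes and did not move on the fifth or sixth. Its top is within about 1 mm of the 143 mm full-out height.
- **Arm:** it ended clear of everything. It worked only at the lever and the cap, and the pictures around the jig show nothing else moved; I did not compare the objects further off before and after.

**Checks that disagreed**
- **Fingertip height:** the shut fingertips appear to sit about 26 mm above the reported TCP, so I found the cap by force instead. While pushing the lever, the tips rode partly over the ball, with up to 6.6 N upwards, but the lever still reached its stop.
- **Lever triangulation:** the final scripted value came out wrong (ball height 117 mm instead of 123 mm) because my search window cut off the ball. I relied on the direct pixel comparison above instead.

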